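# Drain a cassette over the closed ultrasonic bath

### The job

Push the lid of the ultrasonic bath fully shut, because its ribbed top serves as the drip board. Then draw the blue-edged instrument cassette up out of the drying rack and hold it over the middle of the shut lid to drain: tipped lengthwise about 45 degrees so that one of its short ends is well below the other, with its lowest corner about 5 cm above the lid. Finish still holding it there in the air, steady and touching nothing but the gripper, and leave the other two cassettes, the bottle and the bowl as they are.

Things in the scene. Friction and masses are not known exactly. Their poses are not given: they have to be found in the camera images.
- bath: Ultrasonic bath, fixed: white open-topped case 180 (own x) by 220 (own y) by 107 mm high, walls 12 mm. Origin at the centre of its underside on the work surface; z up; the control panel faces own -x, the lid's hinge runs along the rim on the own +x side. It may stand left or right of the rack.
- lid (a joint): Angle of the bath's lid in rad: 0 fully shut, growing as it opens upward to at most 1.7; it starts open at 0.75 to 1.25. The hinge is stiff with friction: the lid stays wherever it is left and must be pushed down the whole way, about 2 to 4 N at its free edge.
- lid_hinge (a point): Point on the hinge axis, middle of the bath's width, at the lid's underside, 107.5 mm above the work surface. The point's frame turns with the lid: own y is the hinge axis, own -x runs along the lid from the hinge to the free edge, own z points out of the lid's outer (ribbed) face.
- lid_edge (a point): On the lid: middle of its free edge, on the outer face (180 mm from the hinge). The lid is a flat aluminium plate 180 by 220 by 8 mm with dark ribs standing under 1.5 mm on its outer face (look only); a black lip 90 mm wide and 8 mm thick reaches 15 mm on beyond this edge.
- bath_top (a point): Fixed to the bath: the point where the middle of the lid's outer face lies once it is shut, 115.5 mm above the work surface.
- rack: Drying rack, fixed: grey base 204 (own x) by 216 (own y) mm, origin under its centre. Three slots along own x at own y = -75, 0, +75 mm. Cassettes rest 20 mm up, between 8 mm thick uprights at own x = -70 and +70 mm that end 55 mm up (1.5 mm clearance each side), and between end bars 35 mm high. The middle 120 mm of each slot is open to fingers.
- cassette_blue: Instrument cassette: closed flat perforated metal box 180 (own x) by 24 thick (own y) by 80 mm (own z), edged in blue plastic, about 0.3 kg, flat faces. Origin at its centre. It stands on a long edge in one of the rack's three slots (which one varies), own z up, own x along the slot, centre 60 mm and top 100 mm above the work surface. This is the one to draw out, straight up.
- cassette_green: Instrument cassette: closed flat perforated metal box 180 (own x) by 24 thick (own y) by 80 mm (own z), edged in green plastic, about 0.3 kg, flat faces. Origin at its centre. It stands on a long edge in one of the rack's three slots (which one varies), own z up, own x along the slot, centre 60 mm and top 100 mm above the work surface. Leave it in its slot.
- cassette_yellow: Instrument cassette: closed flat perforated metal box 180 (own x) by 24 thick (own y) by 80 mm (own z), edged in yellow plastic, about 0.3 kg, flat faces. Origin at its centre. It stands on a long edge in one of the rack's three slots (which one varies), own z up, own x along the slot, centre 60 mm and top 100 mm above the work surface. Leave it in its slot.
- bottle: Closed white disinfectant bottle with a blue cap, 60 mm across and 140 mm high, standing beyond the work. Origin at the centre of its underside. Leave it alone.
- bowl: Small steel bowl, 100 mm across the rim and 40 mm high, standing beyond the work. Origin at the centre of its underside. Leave it alone.
There are look-alikes about, which are no part of the job. What is shaped like the cassette_blue but pink or white is not meant.

How it is judged:
By the outcome, as a careful person would: the job done as asked, in the order asked, and still so for the second after the job is handed in, while the arm keeps its last pose, push and grip.
It also fails if it takes over 69 s, if anything falls off the work surface, if the arm or the gripper's body presses on something with over 40 N, if the wrist force passes 120 N, or if a joint passes its speed limit or range.

### The arm

A 7-joint arm with a two-finger parallel gripper is mounted at the origin on the work surface. World frame = base frame: x ahead of the robot, y to its left, z up, the work surface at z = 0. Lengths are in m, angles in rad, forces in N, time in s.
With the tool pointing down it reaches from about 0.425 to 0.875 m from the base axis. Payload 4.7 kg.
Tool frame: the origin (TCP) lies midway between the tips of the shut fingers; the grasp point (between the pads) lies 19 mm behind it (ctrl.grip_point_offset is the distance from the TCP to the grasp point, in m); z points along the fingers, y is the line along which they close (so a half turn about z gives the same grasp; the last joint's range is limited). The gripper opens to 87 mm and grips with 3 to 60 N. Pads are 19 mm wide; open, the fingers measure 117 mm over their backs; the gripper's body (75 mm by 190 mm) begins 51 mm behind the grasp point.
Start: joints at [1.349, 0.321, -0.07, 1.45, 0.023, 1.371, -0.057], TCP at [0.152, -0.632, 0.223] pointing down, gripper open.
Joint ranges: [-2.86, 2.86], [-0.3, 2.09], [-1.38, 1.24], [0.06, 2.45], [-1.56, 4.7], [0.09, 2.05], [-2.69, 2.69]. Speed limits (rad/s): [2.57, 2.57, 3.14, 3.14, 3.14, 3.14, 3.14].

### API

Orientations are given as a rotation vector (axis times angle).
In Python, from bench import ctrl gives the robot as it stands.
- The arm moves only by the tool move_arm, never from a script. Its argument "increments" is text: rows parted by semicolons, each of 7 numbers parted by spaces: the shift along the world's x, y, z in mm, then the turn, a rotation vector about the world's x, y, z in degrees, then the closure in counts, from 0 (fully open) to 255 (shut). A call has exactly 8 rows; each row shifts and turns the commanded pose from where the row before left it; what a row does not reach is not made up. A row lasts 1/12 s, in which the tool goes at most 41.7 mm and 7.16 degrees, less where a joint would pass 70% of its speed; a pose out of reach is approached as far as the arm can. A call with a gripper value outside its range is refused whole. The fingers move at their own pace and stop on an object; "grip_force" is the grip in N (left out, the last holds). Time passes only in rows, so rows that do not move let the fingers close, or fill a call up. It gives the time, the measured TCP pose, the force, the opening and the grip force at its end, in the units of the state.
- ctrl.get_state(): the state, without advancing time (a new reading comes with each control period).
- ctrl.get_image(name): name is "scene" or "side" or "wrist"; returns a dict with "frame" (420x560x3 uint8, red, green, blue), "depth" (420x560 float32, m along the optical axis (not along the pixel's ray), 0 where there is no reading), "fx", "fy", "cx", "cy" (pixels), "k1" (the pictures are not rectified: a ray, as slopes to the right and down, at radius r is drawn at 1 + k1 r^2 times it, then the intrinsics apply), "position" and "orientation" of the camera in the world. Camera axes: x right, y down, z forward; pixel columns grow to the right and rows downward; lengths in m; the calibration is good to about 2 mm. A picture is of the moment at which its call begins.
- ctrl.close_job(): hands the job in; it is judged then, once.
Trained networks look in a picture, given as the dict that the camera call returned (one of the last four; its "shot" number tells which), for a name from the list of things; names that differ only in an ending like _2 or _b are one class to them, and where a whole thing is asked for, a point or a joint stands for the part that bears it (a point fixed in the world has none). Each returns a list of dicts, best first, with "score" (0 to 1); they miss things now and then, are a little off and sometimes report something else, mostly with a low value. They report only what shows in the picture. A call takes as long as a camera call. They do not tell look-alikes from the thing itself.
- ctrl.find_in(target, picture): "centre" ([x, y, z] in m, in world coordinates, good to about 4 mm: the middle of the surface that is visible of it).
- ctrl.silhouettes(target, picture): "region" (420x560 bool, what is visible of it).
The state is a dict: "time": time; "joint_positions": joint angles; "qd": joint speeds; "joint_torque": joint torques, N m; "position": TCP position; "tool_rot": TCP orientation; "ft_force": force on the tool from outside, world axes, zero at the start; "torque": the same for the moment, N m; "grip_width": opening from 0.0 (shut) to 1.0 (fully open); "grip_force": force on a finger pad.
Only numpy, scipy, OpenCV 4.12 (cv2) and the standard library are available. Lean on these libraries where they do the work, as an engineer would, in place of code of your own. Each camera call takes 0.05 s, during which the arm holds its last target. There are 200 camera calls.

## Working session

There is one attempt and no reset: what is moved stays moved. The work goes in short steps, Python scripts to look and compute and a tool call to move; the robot and the scene stay as the last step left them, time stands still between calls to the robot, and variables do not carry over. Pictures are saved under pics/ and viewed, at most 10 in all, crops included, and the job is handed in when it is done.

Besides the shell and the picture viewer there is one more tool, called as a command line: name --argument value ..., lists and objects as JSON in quotes. move_arm: Moves the arm, as the interface text tells. Its arguments: {"type":"object","properties":{"increments":{"type":"string"},"grip_force":{"type":"number"}},"required":["increments"]}

```bash
ls; mkdir -p pics; cat > h.py <<'E'
import numpy as np,cv2
from scipy.spatial.transform import Rotation as R
from bench import ctrl
def cloud(p):
    h,w=p["depth"].shape
    u,v=np.meshgrid(np.arange(w),np.arange(h))
    K=np.array([[p["fx"],0,p["cx"]],[0,p["fy"],p["cy"]],[0,0,1.]])
    pts=np.stack([u,v],-1).reshape(-1,1,2).astype(np.float64)
    s=cv2.undistortPoints(pts,K,np.array([p["k1"],0,0,0,0.])).reshape(h,w,2)
    d=p["depth"]
    c=np.stack([s[...,0]*d,s[...,1]*d,d],-1)
    o=np.asarray(p["orientation"],float)
    M=R.from_rotvec(o).as_matrix() if o.size==3 else (o if o.shape==(3,3) else R.from_quat(o).as_matrix())
    return c@M.T+np.asarray(p["position"])
def save(p,n): cv2.imwrite("pics/"+n,p["frame"][...,::-1])
E
python3 - <<'E'
from h import *
s=ctrl.get_state();print({k:np.round(v,3) for k,v in s.items()})
ims=[]
for n in("scene","side"):
    p=ctrl.get_image(n);ims.append(p["frame"]);C=cloud(p)
    print(n,p["position"],p["orientation"])
    for t in["bath","lid","lid_edge","rack","cassette_blue","cassette_green","cassette_yellow","bottle","bowl"]:
        try:
            f=ctrl.find_in(t,p);print(t,[(np.round(x["centre"],3).tolist(),round(x["score"],2)) for x in f[:4]])
        except Exception as e: print(t,e)
cv2.imwrite("pics/a.png",cv2.resize(np.hstack(ims)[...,::-1],(800,300)))
save({"frame":ims[0]},"scene.png")
E
```

```text
pics
{'time': np.float64(0.0), 'joint_positions': array([ 1.349,  0.322, -0.07 ,  1.452,  0.023,  1.371, -0.057]), 'qd': array([-0.002,  0.   ,  0.001, -0.001,  0.002, -0.   ,  0.001]), 'joint_torque': array([ 1.0000e-03, -4.9128e+01, -4.0400e-01, -3.1253e+01, -6.4000e-02,
        4.4000e-02,  0.0000e+00]), 'position': array([ 0.152, -0.631,  0.221]), 'tool_rot': array([-3.118e+00, -3.690e-01,  1.000e-03]), 'ft_force': array([-0.575, -0.035,  0.08 ]), 'torque': array([ 0.036, -0.01 , -0.017]), 'grip_force': np.float64(0.0), 'grip_width': np.float64(1.002)}
scene [ 1.7978532  -0.09919965  0.93516098] [-1.69298162 -1.5014426   0.7976246 ]
bath [([0.589, -0.265, 0.153], 0.56)]
lid [([0.582, -0.268, 0.203], 0.67), ([0.589, -0.262, 0.151], 0.35)]
lid_edge [([0.577, -0.268, 0.206], 0.79), ([0.532, 0.195, 0.019], 0.56)]
rack [([0.531, 0.195, 0.019], 0.55), ([0.488, 0.132, 0.087], 0.22)]
cassette_blue [([0.478, 0.277, 0.079], 0.92), ([0.755, 0.376, 0.06], 0.81), ([0.268, 0.406, 0.055], 0.76), ([0.521, 0.437, 0.052], 0.75)]
cassette_green [([0.488, 0.129, 0.088], 0.67)]
cassette_yellow [([0.482, 0.201, 0.09], 0.9)]
bottle [([0.781, 0.155, 0.072], 0.7), ([0.588, -0.264, 0.153], 0.68), ([0.477, 0.277, 0.078], 0.47)]
bowl [([0.736, -0.16, 0.024], 0.66)]
side [ 0.23719699 -0.65384536  0.67915437] [-2.15579362  0.44803896 -0.20607785]
bath [([0.536, -0.28, 0.07], 0.62)]
lid [([0.558, -0.303, 0.226], 0.59)]
lid_edge [([0.565, -0.298, 0.224], 0.88)]
rack [([0.418, 0.117, 0.014], 0.69)]
cassette_blue [([0.254, 0.37, 0.06], 0.97), ([0.731, 0.38, 0.043], 0.96), ([0.44, 0.275, 0.091], 0.88), ([0.502, 0.454, 0.066], 0.85)]
cassette_green [([0.453, 0.124, 0.075], 0.59)]
cassette_yellow [([0.45, 0.201, 0.091], 0.94)]
bottle []
bowl [([0.779, -0.147, 0.018], 0.6)]
```

View pics/a.png

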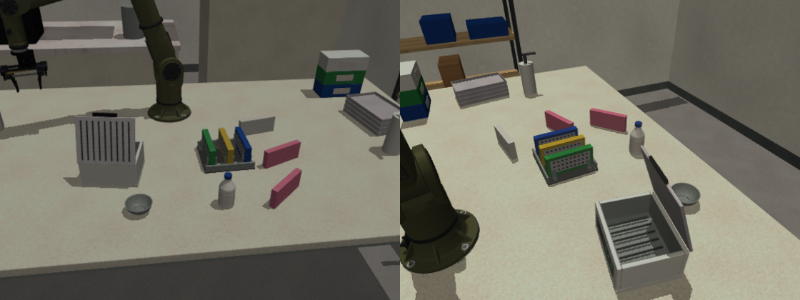

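```bash
python3 - <<'E'
from h import *
out={}
for n in("scene","side"):
    p=ctrl.get_image(n);C=cloud(p);ok=p["depth"]>0
    for t in["lid","bath","cassette_blue","cassette_yellow","cassette_green","rack"]:
        for x in ctrl.silhouettes(t,p)[:4]:
            P=C[x["region"]&ok]
            m=np.median(P,0)
            if len(P)<50 or x["score"]<.3 or (t.startswith("cass") and not(.4<m[0]<.6 and m[1]<.33)): continue
            if t=="lid":
                c=np.median(P,0);Q=P[np.linalg.norm(P-c,axis=1)<.13]
                for _ in range(4):
                    c=Q.mean(0);nv=np.linalg.svd(Q-c,full_matrices=False)[2][2];Q=Q[abs((Q-c)@nv)<.004+.0*1]
                print(n,t,round(x["score"],2),len(P),len(Q),"c",c.round(4),"n",nv.round(4),Q.min(0).round(3),Q.max(0).round(3))
                i=np.argsort(P[:,2])[-30:];print(" top",P[i].mean(0).round(3))
            else:
                if t.startswith("cass"): Q=P[(abs(P[:,2]-.1)<.006)]
                elif t=="bath": Q=P[(abs(P[:,2]-.107)<.006)]
                else: Q=P[P[:,2]<.06]
                if len(Q)<10: print(n,t,len(P),len(Q));continue
                (cx,cy),(w,h),a=cv2.minAreaRect((Q[:,:2]*1000).astype(np.float32))
                print(n,t,round(x["score"],2),len(Q),"c",round(cx),round(cy),"wh",round(w),round(h),"a",round(a,1),"z",Q[:,2].mean().round(3))
E
```

```text
scene lid 0.75 1692 446 c [0.5017 0.2041 0.0155] n [-0.1333 -0.0051  0.9911] [0.404 0.103 0.002] [0.567 0.32  0.027]
 top [0.48  0.201 0.057]
scene lid 0.69 5734 4669 c [ 0.5813 -0.2698  0.2017] n [ 0.9338 -0.159   0.3206] [ 0.537 -0.381  0.109] [ 0.628 -0.159  0.296]
 top [ 0.55  -0.268  0.294]
scene bath 0.96 354 c 521 -258 wh 218 186 a 80.3 z 0.106
scene cassette_blue 0.89 297 c 455 286 wh 190 27 a 2.7 z 0.1
scene cassette_yellow 0.57 293 c 459 212 wh 186 27 a 2.3 z 0.1
scene cassette_green 0.85 274 c 458 137 wh 191 26 a 2.6 z 0.1
scene rack 0.72 1737 c 431 217 wh 270 230 a 1.1 z 0.019
side lid 0.62 2732 2294 c [ 0.5614 -0.298   0.2189] n [ 0.9379 -0.1488  0.3135] [ 0.529 -0.383  0.109] [ 0.605 -0.173  0.295]
 top [ 0.547 -0.263  0.294]
side bath 0.6 2664 c 516 -260 wh 222 186 a 80.6 z 0.106
side cassette_blue 0.73 404 c 453 261 wh 180 83 a 0.6 z 0.099
side cassette_blue 0.48 1958 c 514 -259 wh 222 182 a 80.5 z 0.102
side cassette_yellow 0.67 462 c 457 188 wh 181 80 a 3.2 z 0.099
side cassette_green 0.79 488 c 459 137 wh 181 29 a 2.1 z 0.099
side cassette_green 0.54 1955 c 514 -259 wh 222 182 a 80.6 z 0.102
side rack 0.65 1175 c 465 209 wh 223 214 a 2.0 z 0.016
```

View pics/scene.png

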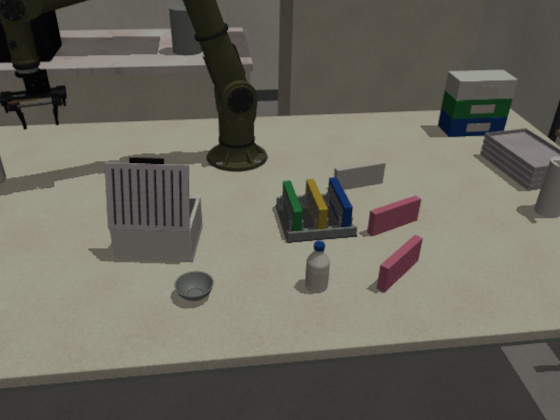

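The scene view shows the bath at about (155,225) with its lid open, the outer face towards this camera. The blue cassette is in the rack at (340,203), and the pink and white boxes lie outside the rack. The lid is at about 1.25 rad and hinges on the side away from the robot, so I'll go over it and pull it shut from behind.

move_arm --increments "30 19 15 0 0 -3 255;30 19 15 0 0 -3 255;30 19 15 0 0 -3 255;30 19 15 0 0 -3 255;30 19 15 0 0 -3 255;30 19 15 0 0 -3 255;30 19 15 0 0 -3 255;30 19 15 0 0 -3 255" --grip_force 20

```text
time: 2.37
position: [0.3931, -0.4789, 0.3436]
tool_rot: [3.127, -0.291, 0.0]
ft_force: [0.2, -1.4, -0.4]
grip_width: 0.481
grip_force: 0.0
```

move_arm --increments "30 18 9 0 0 0 255;30 18 9 0 0 0 255;30 18 9 0 0 0 255;30 18 9 0 0 0 255;30 18 9 0 0 0 255;30 18 9 0 0 0 255;30 18 0 0 0 0 255;30 14 0 0 0 0 255"

```text
time: 3.03
position: [0.6335, -0.3383, 0.3979]
tool_rot: [3.128, -0.286, 0.003]
ft_force: [1.1, -0.6, -0.4]
grip_width: 0.003
grip_force: 0.0
```

move_arm --increments "4 30 0 0 0 0 255;4 30 0 0 0 0 255;0 0 -30 0 0 0 255;0 0 -30 0 0 0 255;0 0 -30 0 0 0 255;0 0 -30 0 0 0 255;0 0 -30 0 0 0 255;0 0 0 0 0 0 255"

```text
time: 3.7
position: [0.6363, -0.2791, 0.2389]
tool_rot: [-3.125, 0.287, 0.018]
ft_force: [-0.6, -0.4, -2.5]
grip_width: 0.004
grip_force: 0.0
```

```bash
python3 - <<'E'
from h import *
p=ctrl.get_image("side");q=ctrl.get_image("scene")
cv2.imwrite("pics/b.png",np.hstack([p["frame"][150:,200:],q["frame"][50:320,0:400]][0:1])[...,::-1])
print(ctrl.get_state()["position"])
E
```

```text
[ 0.63933825 -0.28004896  0.24610454]
```

View pics/b.png

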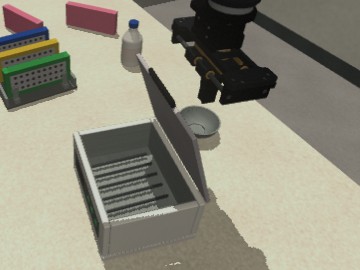

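move_arm --increments "-16 2.6 1 0 0 0 255;-16 2.6 1 0 0 0 255;-16 2.6 1 0 0 0 255;-15 2.5 1 0 0 0 255;-7 1.2 -2 0 0 0 255;-7 1.2 -2 0 0 0 255;-7 1.2 -3 0 0 0 255;-7 1.2 -3 0 0 0 255"

```text
time: 4.47
position: [0.5494, -0.2651, 0.2416]
tool_rot: [3.128, -0.287, 0.004]
ft_force: [0.4, 0.5, 1.7]
grip_width: 0.006
grip_force: 0.8
```

move_arm --increments "-7.3 1.2 -4.7 0 0 0 255;-7.3 1.2 -4.7 0 0 0 255;-7.3 1.2 -4.7 0 0 0 255;-6.6 1.1 -5.8 0 0 0 255;-6.6 1.1 -5.8 0 0 0 255;-6.6 1.1 -5.8 0 0 0 255;-5.3 0.9 -7 0 0 0 255;-5.3 0.9 -7 0 0 0 255"

```text
time: 5.13
position: [0.4956, -0.256, 0.1943]
tool_rot: [-3.128, 0.287, 0.001]
ft_force: [-0.2, -1.0, 0.7]
grip_width: 0.008
grip_force: 0.5
```

move_arm --increments "-3.8 0.6 -7 0 0 0 255;-3.8 0.6 -7 0 0 0 255;-3.8 0.6 -7 0 0 0 255;-3.8 0.6 -7 0 0 0 255;-2 0.3 -6.2 0 0 0 255;-2 0.3 -6.2 0 0 0 255;-2 0.3 -6.2 0 0 0 255;-2 0.3 -6.2 0 0 0 255"

```text
time: 5.8
position: [0.4733, -0.2526, 0.1417]
tool_rot: [3.128, -0.287, 0.0]
ft_force: [0.8, 0.0, -0.4]
grip_width: 0.009
grip_force: 0.3
```

```bash
python3 - <<'E'
from h import *
p=ctrl.get_image("side")
cv2.imwrite("pics/c.png",p["frame"][150:,200:,::-1])
s=ctrl.get_state();print(s["position"],s["ft_force"])
E
```

```text
[ 0.47215922 -0.25223321  0.14032982] [-1.51198746  0.55446806 -1.32521782]
```

View pics/c.png

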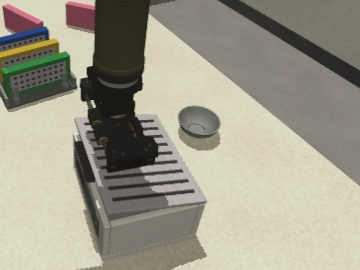

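The picture shows the lid almost down, with the tool at (125,140) on its face. I'll push it the rest of the way.

move_arm --increments "-1 0 -6 0 0 0 255;-1 0 -6 0 0 0 255;-1 0 -6 0 0 0 255;0 0 -5 0 0 0 255;0 0 -3 0 0 0 255;0 0 -2 0 0 0 255;0 0 -1 0 0 0 255;0 0 0 0 0 0 255"

```text
time: 6.52
position: [0.47, -0.2526, 0.1158]
tool_rot: [3.128, -0.287, -0.002]
ft_force: [-6.8, 3.4, 17.2]
grip_width: 0.005
grip_force: 8.5
```

Force 17 N upward at lid height, so it's shut. Next is the blue cassette.

move_arm --increments "0 0 35 0 0 0 255;0 0 35 0 0 0 255;0 0 35 0 0 0 255;5 36 4 0 0 2.6 94;5 36 4 0 0 2.6 94;5 36 4 0 0 2.6 94;5 36 4 0 0 2.6 94;5 36 4 0 0 2.6 94"

```text
time: 7.18
position: [0.4954, -0.0711, 0.2385]
tool_rot: [3.14, 0.072, 0.001]
ft_force: [0.5, -0.3, 0.7]
grip_width: 0.3
grip_force: 0.0
```

move_arm --increments "-3 38 0 0 0 0 94;-3 38 0 0 0 0 94;-3 38 0 0 0 0 94;-3 38 0 0 0 0 94;-5 38 0 0 0 0 94;-7 38 0 0 0 0 94;-7 36 0 0 0 0 94;-7 36 0 0 0 0 94"

```text
time: 7.85
position: [0.4568, 0.2291, 0.2384]
tool_rot: [3.141, 0.069, 0.001]
ft_force: [1.2, 0.1, 0.1]
grip_width: 0.63
grip_force: 0.0
```

```bash
cat > w.py <<'E'
from h import *
import sys
for n in ["wrist","scene","side"]:
    p=ctrl.get_image(n);C=cloud(p);ok=p["depth"]>0
    if n=="wrist": save(p,"w1.png")
    hsv=cv2.cvtColor(p["frame"],cv2.COLOR_RGB2HSV)
    m=(hsv[...,0]>100)&(hsv[...,0]<130)&(hsv[...,1]>110)&ok&(abs(C[...,2]-.1)<.007)&(abs(C[...,0]-.455)<.13)&(abs(C[...,1]-.286)<.04)
    Q=C[m]
    if len(Q)>20:
        r=cv2.minAreaRect((Q[:,:2]*1000).astype(np.float32));print(n,len(Q),r,np.median(Q,0))
        f=np.polyfit(Q[:,0],Q[:,1],1);print(" yaw",np.degrees(np.arctan(f[0])),"y at .455",np.polyval(f,.455))
    if n!="wrist":
        L=C[ok&(abs(C[...,0]-.518)<.07)&(abs(C[...,1]+.259)<.08)];L=L[L[:,2]<.2]
        print(n,"lid z",np.percentile(L[:,2],[5,50,95]).round(4))
s=ctrl.get_state();print(s["position"],s["tool_rot"],s["grip_width"])
E
python3 w.py
```

```text
wrist 3521 ((451.8371887207031, 287.20196533203125), (180.7089080810547, 24.884408950805664), 1.8255833387374878) [0.47642422 0.28666516 0.1009745 ]
 yaw 3.29191312462261 y at .455 0.2857810206009445
scene 281 ((452.8038330078125, 287.03759765625), (188.2042694091797, 27.256919860839844), 1.9772579669952393) [0.46726468 0.28519391 0.10001145]
 yaw 1.9594381903871072 y at .455 0.28534101437861514
scene lid z [-0.7551  0.1132  0.1184]
side 399 ((451.3622741699219, 286.164306640625), (177.82249450683594, 30.690204620361328), 1.905873417854309) [0.44821869 0.28194288 0.0996828 ]
 yaw 2.279962953418805 y at .455 0.28356044913886264
side lid z [0.1134 0.1152 0.1171]
[0.45591307 0.23105707 0.23840721] [-3.13934669e+00 -8.01827327e-02 -6.59940208e-05] 0.6270292382083617
```

View pics/w1.png

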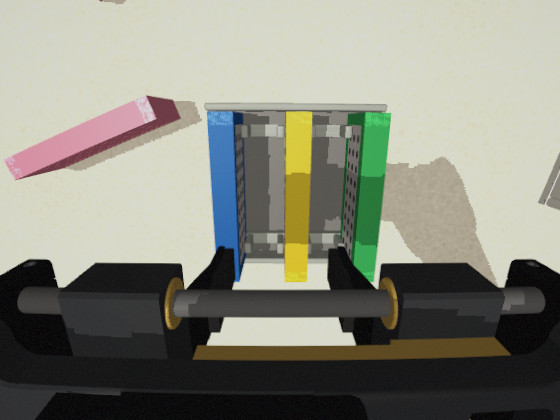

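The wrist view shows the blue cassette standing in the left slot (column 225), with clear gaps for the fingers on both sides. Depth confirms the lid is shut at z = 0.115. Moving over the cassette and down.

move_arm --increments "-2 28 0 0 0 -0.3 94;-2 28 0 0 0 -0.3 94;0 0 -35 0 0 0 94;0 0 -35 0 0 0 94;0 0 -20 0 0 0 94;0 0 -10 0 0 0 94;0 0 0 0 0 0 94;0 0 0 0 0 0 94"

```text
time: 8.67
position: [0.454, 0.2828, 0.1387]
tool_rot: [-3.141, -0.051, -0.0]
ft_force: [0.8, 0.6, -0.3]
grip_width: 0.633
grip_force: 0.0
```

```bash
sed -i 's/w1.png/w2.png/' w.py; python3 w.py|head -2; python3 -c "
from h import *
s=ctrl.get_state();print(s['position'],s['tool_rot'])"
```

```text
wrist 7258 ((451.4100646972656, 287.3390808105469), (180.96531677246094, 24.256006240844727), 2.315542221069336) [0.47782775 0.28787867 0.10096468]
 yaw 2.1433326993802355 y at .455 0.28725124301322735
[0.45462906 0.28379773 0.14010373] [-3.1401159  -0.05133775 -0.00459302]
```

View pics/w2.png

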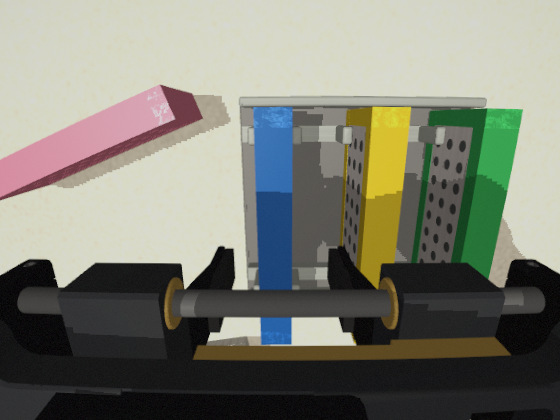

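The fingers sit either side of the blue cassette at column 275, about 3 mm off centre. I'll correct that, go down and grip.

move_arm --increments "-2 3.5 -15 0 0 0 94;0 0 -25 0 0 0 94;0 0 -25 0 0 0 94;0 0 -15 0 0 0 94;0 0 -8 0 0 0 94;0 0 0 0 0 0 94;0 0 0 0 0 0 170;0 0 0 0 0 0 255" --grip_force 40

```text
time: 9.48
position: [0.4525, 0.2876, 0.0519]
tool_rot: [-3.14, -0.052, -0.004]
ft_force: [-0.2, 0.1, -0.7]
grip_width: 0.555
grip_force: 0.0
```

move_arm --increments "0 0 0 0 0 0 255;0 0 0 0 0 0 255;0 0 0 0 0 0 255;0 0 0 0 0 0 255;0 0 0 0 0 0 255;0 0 0 0 0 0 255;0 0 0 0 0 0 255;0 0 0 0 0 0 255"

```text
time: 10.15
position: [0.4517, 0.287, 0.0508]
tool_rot: [-3.141, -0.052, -0.001]
ft_force: [-0.2, -1.2, 5.5]
grip_width: 0.275
grip_force: 40.0
```

move_arm --increments "0 0 6 0 0 0 255;0 0 10 0 0 0 255;0 0 15 0 0 0 255;0 0 20 0 0 0 255;0 0 20 0 0 0 255;0 0 20 0 0 0 255;0 0 20 0 0 0 255;0 0 20 0 0 0 255"

```text
time: 10.82
position: [0.4507, 0.2866, 0.1822]
tool_rot: [3.141, 0.053, -0.001]
ft_force: [-0.3, -1.0, -2.8]
grip_width: 0.274
grip_force: 40.0
```

move_arm --increments "0 0 25 0 0 0 255;0 0 25 0 0 0 255;0 0 20 0 0 0 255;0 0 10 0 0 0 255;5 -20 10 0 0 0 255;5 -25 10 0 0 -2 255;5 -25 0 0 0 -2 255;5 -25 0 0 0 -2 255"

```text
time: 11.48
position: [0.4711, 0.191, 0.2813]
tool_rot: [3.139, -0.113, -0.0]
ft_force: [-0.6, -0.5, -3.7]
grip_width: 0.271
grip_force: 40.0
```

move_arm --increments "5 -28 3 0 0 -1.4 255;5 -28 3 0 0 -1.4 255;5 -28 3 0 0 -1.4 255;5 -28 3 0 0 -1.4 255;5 -28 3 0 0 -1.4 255;5 -28 3 0 0 -1.4 255;5 -28 3 0 0 -1.4 255;5 -28 3 0 0 -1.4 255"

```text
time: 12.15
position: [0.5107, -0.0333, 0.3046]
tool_rot: [3.113, -0.419, -0.003]
ft_force: [0.1, 0.0, -2.6]
grip_width: 0.275
grip_force: 40.0
```

move_arm --increments "2 -30 0 0 0 -1.4 255;2 -30 0 0 0 -1.4 255;2 -30 0 0 0 -1.4 255;2 -30 0 0 0 -1.4 255;2 -30 0 0 0 -1.4 255;2 -30 0 0 0 -1.4 255;2 -30 0 0 0 -1.4 255;0 -18 0 0 0 -1.4 255"

```text
time: 12.82
position: [0.5244, -0.2652, 0.3043]
tool_rot: [3.054, -0.729, -0.002]
ft_force: [-0.8, -1.1, -2.6]
grip_width: 0.275
grip_force: 40.0
```

move_arm --increments "0 0 0 -2.54 -5.02 0 255;0 0 0 -2.54 -5.02 0 255;0 0 0 -2.54 -5.02 0 255;0 0 0 -2.54 -5.02 0 255;0 0 0 -2.54 -5.02 0 255;0 0 0 -2.54 -5.02 0 255;0 0 0 -2.54 -5.02 0 255;0 0 0 -2.54 -5.02 0 255"

```text
time: 13.48
position: [0.5445, -0.2721, 0.2984]
tool_rot: [2.695, -0.64, 1.061]
ft_force: [1.0, -0.3, -3.1]
grip_width: 0.275
grip_force: 40.0
```

```bash
cat > f.py <<'E'
from h import *
import sys
s=ctrl.get_state();print(s["joint_positions"].round(2),s["position"].round(4));M=R.from_rotvec(s["tool_rot"]).as_matrix();print(M.round(3))
q=None;ims=[]
for n in ["side","scene"]:
    p=ctrl.get_image(n);ims.append(p["frame"])
    C=cloud(p);ok=p["depth"]>0
    for x in ctrl.silhouettes("cassette_blue",p)[:5]:
        P=C[x["region"]&ok];m=np.median(P,0)
        if np.linalg.norm(m-s["position"])<.12:
            c=(P-s["position"])@M   # tool axes
            print(n,x["score"],len(P),"min z",np.percentile(P[:,2],[0,1,5]).round(4),"tool-x/z 1,99%",np.percentile(c[:,[0,2]],[1,99],axis=0).round(4).tolist(),"y",np.percentile(c[:,1],[1,99]).round(3))
            Q=P[P[:,2]<np.percentile(P[:,2],2)];print("  low",Q.mean(0).round(4))
cv2.imwrite("pics/"+sys.argv[1],cv2.resize(np.hstack([ims[0],ims[1]])[...,::-1],(800,300)))
E
python3 f.py d.png
```

```text
[ 0.56 -0.3  -0.14  2.12  0.01  0.57 -1.64] [ 0.5445 -0.2721  0.2984]
[[ 0.653 -0.452  0.607]
 [-0.327 -0.892 -0.312]
 [ 0.683  0.005 -0.731]]
side 0.94 4438 min z [-0.753   0.2215  0.2409] tool-x/z 1,99% [[-0.0901, -0.0507], [0.0903, 0.0309]] y [-0.013  0.016]
  low [ 0.5947 -0.1314  0.1197]
scene 0.89 1294 min z [-0.0034  0.2227  0.2383] tool-x/z 1,99% [[-0.0933, -0.0455], [0.0886, 0.034]] y [-0.017  0.009]
  low [ 0.4482 -0.2458  0.1965]
```

View pics/d.png

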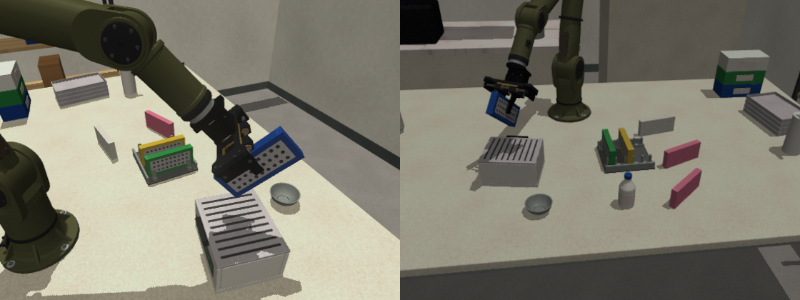

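The side view shows the cassette held tipped at (260,160) with its near end low, over the shut lid at (240,230). Joint 2 sits at its lower limit (-0.3), which left the tool about 20 mm too far out. I'll lower first, then draw it back to the lid's middle.

move_arm --increments "0 0 -10 0 0 0 255;0 0 -12 0 0 0 255;0 0 -12 0 0 0 255;0 0 -8 0 0 0 255;-5 2.5 0 0 0 0 255;-5 2.5 0 0 0 0 255;-5 2.5 0 0 0 0 255;0 0 0 0 0 0 255"

```text
time: 14.35
position: [0.5336, -0.2648, 0.2568]
tool_rot: [2.697, -0.637, 1.059]
ft_force: [-0.2, 0.1, -3.3]
grip_width: 0.276
grip_force: 40.0
```

```bash
python3 f.py d2.png
```

```text
[ 0.56 -0.3  -0.16  2.21  0.01  0.48 -1.65] [ 0.5336 -0.2648  0.2568]
[[ 0.656 -0.449  0.607]
 [-0.325 -0.893 -0.31 ]
 [ 0.681  0.006 -0.732]]
side 0.56 3747 min z [-0.0024  0.1849  0.2002] tool-x/z 1,99% [[-0.0873, -0.0505], [0.0901, 0.0301]] y [-0.011  0.013]
  low [ 0.5031 -0.2476  0.1772]
scene 0.69 1281 min z [-0.0052  0.14    0.1989] tool-x/z 1,99% [[-0.1764, -0.0621], [0.0958, 0.0313]] y [-0.016  0.052]
  low [ 0.2233 -0.279   0.0908]
```

move_arm --increments "0 0 -3 0 0 0 255;0 0 -3 0 0 0 255;0 0 -1 0 0 0 255;0 0 0 0 0 0 255;0 0 0 0 0 0 255;0 0 0 0 0 0 255;0 0 0 0 0 0 255;0 0 0 0 0 0 255"

```text
time: 15.22
position: [0.5339, -0.2649, 0.2495]
tool_rot: [2.697, -0.636, 1.059]
ft_force: [0.3, 0.3, -3.6]
grip_width: 0.273
grip_force: 40.0
```

```bash
python3 f.py e.png; python3 -c "
from h import *
s=ctrl.get_state();print(s['joint_positions'],s['qd'].round(3))"
```

```text
[ 0.57 -0.29 -0.16  2.22  0.02  0.47 -1.65] [ 0.5339 -0.2649  0.2495]
[[ 0.656 -0.449  0.607]
 [-0.325 -0.893 -0.31 ]
 [ 0.681  0.006 -0.732]]
side 0.97 3763 min z [-0.003   0.1161  0.19  ] tool-x/z 1,99% [[-0.0899, -0.0505], [0.0902, 0.0551]] y [-0.042  0.013]
  low [ 0.5746 -0.1852  0.116 ]
scene 0.58 1311 min z [-0.0077 -0.0018  0.1802] tool-x/z 1,99% [[-0.4733, -0.0977], [0.0946, 0.0314]] y [-0.015  0.362]
  low [ 0.0693 -0.3606 -0.0018]
[ 0.56541656 -0.29433505 -0.16053127  2.21705379  0.01648682  0.46745479
 -1.65257108] [ 0.     0.    -0.    -0.001 -0.    -0.     0.002]
```

View pics/e.png

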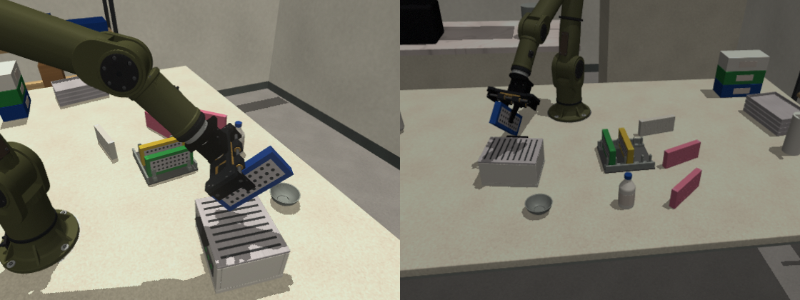

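The cassette is held steady over the shut lid (side view, 255,180). It is tipped about 43°, its lowest corner is about 50 mm above the lid, its centre is about 10 mm from the lid's middle, and nothing else has moved. Handing in.

```bash
python3 -c "
from bench import ctrl
print(ctrl.close_job())"
```

```text
the job is handed in; nothing more can be done
None
```

I handed the job in with the lid shut and the blue cassette held steady about 50 mm above it, tipped about 43° and about 10 mm off the lid's middle; the other two cassettes, the bottle and the bowl were left alone.

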